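Prop the shoe-care chest's lid on its stay

ROBOT

A 6-joint arm with a two-finger parallel gripper is mounted at the origin on the work surface. World frame = base frame: x ahead of the robot, y to its left, z up, the work surface at z = 0. Lengths are in m, angles in rad, forces in N, time in s.
With the tool pointing down it reaches from about 0.325 to 0.75 m from the base axis. Payload 7.6 kg.
Tool frame: the origin (TCP) lies on the centre line of the jaws, within the pads' length; the fingertips stand 11 mm ahead of it and the grasp point (between the pads) lies 8 mm behind it (robot.tip_extent is the distance from the TCP to the fingertips, in m); x points along the fingers, z is the direction in which the jaws open and shut, and the axes are right-handed (so a half turn about x gives the same grasp; the last joint's range is limited). The gripper opens to 85 mm and grips with 20 to 120 N. Pads are 22 mm wide; open, the fingers measure 114 mm over their backs; the gripper's body (76 mm by 85 mm) begins 54 mm behind the grasp point. The pads swing forward as they close: fully open they stand 13 mm farther back than shut.
Start: joints at [-1.405, 0.052, 1.401, -0, 1.689, -0.07], TCP at [0.123, -0.51, 0.209] pointing down, gripper open.
Joint ranges: [-2.9, 2.9], [-0.91, 2.17], [0.12, 2.37], [-1.06, 4.2], [0.26, 2.73], [-2.93, 2.93]. Speed limits (rad/s): [2.57, 2.57, 3.01, 3.14, 3.14, 3.14].

INTERFACE

Orientations are given as a rotation vector (axis times angle).
In Python, from workcell import sensors, vision, sign_off, nets, robot gives the robot as it stands.
- The arm moves only by the tool arm_command, never from a script. Its argument "steps" is a list of rows, each a list of 4 numbers: the shift along the tool's x, y, z in m, then the turn about the tool's x in rad. A call has 1 to 20 rows; each row is the pose to reach, as a shift and turn from the pose commanded when the call began, along the tool's axes at that moment; what a row does not reach only later rows make up. A row lasts 1/10 s, in which the tool goes at most 50 mm and 8.59 degrees, less where a joint would pass 70% of its speed; a pose out of reach is approached as far as the arm can. A call with a gripper value outside its range is refused whole. "fingers" is the gripper's target within -1 to 1 (fully open at 1, half-way at 0, shut at -1), set as the call begins (left out, the last holds). The fingers move at their own pace and stop on an object; "force" is the grip in N (left out, the last holds). Time passes only in rows, so rows that repeat a pose let the fingers close. It gives the time, the measured TCP pose, the force and the opening at its end, in the units of the state.
- sensors.observe(): the state, without advancing time (a new reading comes with each control period).
- vision.grab_frame(name): name is "scene" or "top" or "wrist"; returns (picture, depth): 480x640x3 uint8, blue, green, red; 480x640 float32, m along the optical axis (not along the pixel's ray), 0 where there is no reading.
- vision.calibration(name): a dict with "K" (3x3 intrinsics, pixels), "k1" (the pictures are not rectified: a ray, as slopes to the right and down, at radius r is drawn at 1 + k1 r^2 times it, then the intrinsics apply), "eye" and "orientation" of the camera in the world; the wrist camera has in their place "mount" (4x4, takes a point from camera to tool coordinates, whose origin is the TCP and whose axes are the tool frame's). Camera axes: x right, y down, z forward; pixel columns grow to the right and rows downward; lengths in m; the calibration is good to about 2 mm. A picture is of the moment at which its call begins: read the wrist's pose just before it. calibration takes no time and is no camera call.
- sign_off(): hands the job in, once; it reports no verdict.
Trained networks look in the newest picture that a camera, given by its name, has taken for a name from the list of things; names that differ only in an ending like _2 or _b are one class to them, and where a whole thing is asked for, a point or a joint stands for the part that bears it (a point fixed in the world has none). Each returns a list of dicts, best first, with "conf" (0 to 1); they miss things now and then, are a little off and sometimes report something else, mostly with a low value. They report only what shows in the picture. A call takes as long as a camera call.
- nets.search_frame(thing, camera): "rect" ([left, top, width, height] in pixels, round what is visible of it).
- nets.pinpoint(thing, camera): "xy" ([column, row] in pixels: a listed point, or the origin of a listed thing).
The state is a dict: "time_s": time; "joint_positions": joint angles; "qd": joint speeds; "joint_efforts": joint torques, N m; "tool_pos": TCP position; "orientation": TCP orientation; "wrist_force": force on the tool from outside, world axes, zero at the start; "wrist_torque": the same for the moment, N m; "gripper_width": opening from 0.0 (shut) to 1.0 (fully open).
Only numpy, scipy, OpenCV 4.12 (cv2) and the standard library are available. Lean on these libraries where they do the work, as an engineer would, in place of code of your own. Each camera call takes 0.05 s, during which the arm holds its last target. There are 200 camera calls.

TASK

Prop open the lid of the wooden shoe-care chest so that one hand can reach in: swing the lid right back until it leans open by itself, raise the steel stay on the end of the chest fully up to its stop, then take the lid again and lower it gently, without letting it drop, until it rests on the stay. Let go of it there, and leave the things in and around the chest where they are.

Things in the scene. Friction and masses are not known exactly. Their poses are not given: they have to be found in the camera images.
- chest: Fixed wooden chest on the table, 220 (x) x 240 (y) x 90 high; origin at the centre of its underside. Its lid is a 10 thick plywood panel hinged along chest x on the +y side (the robot's left); it reaches 248 from hinge to free edge and overhangs the +x end by 25. The stay is on the outside of the +x end.
- lid (a joint): Lid angle, rad: 0 shut, 1.75 leaning right back on its stop. Lid about 0.5 kg on a free hinge: let go below about 1.55 it falls shut; beyond 1.6 it rests back by its own weight. With the stay fully up it rests on the stay's tip at about 0.70.
- lid_handle (a point): Middle of the lid's steel bar handle: round bar 12 thick, 110 long along the hinge direction, on a post at each end; its middle line is 45 above the lid's top face (148 above the table when shut), 240 from the hinge, 8 from the free edge. Axes are the lid's: x along the hinge, z out of its top face; those of the chest when shut.
- lid_hinge (a point): Point on the hinge line level with the handle's middle, 92 above the table; it stays put. Opening turns the lid about -x: the free edge at -y rises and goes over to +y. Shut, the handle lies 240 towards -y and 56 above this point. Axes are the lid's.
- stay (a joint): Stay angle, rad: about 0 lying level along the outside of the chest's +x end, tip towards the lid's hinge; 1.31 fully up at its stop. Stiff pivot: it stays where it is left, 1 to 2 N at the peg moves it. Only a lid swung well back lets it rise; if left under about 0.8 it folds down under the lid.
- stay_peg (a point): Grip point on the stay's round peg, 12 thick, sticking out 45 along chest +x from the stay; half-way along the peg, 150 from the pivot, 75 above the table when down. The peg is always level. The stay is a flat steel bar 6 x 12, 171 from pivot to round tip. Axes: x along the peg, y from pivot to tip.
- stay_hinge (a point): The stay's pivot, 75 above the table, 220 towards -y from the lid's hinge line; it stays put. Raising turns the stay about +x: the tip goes up from the hinge side and leans slightly to it at the stop. Axes as for the peg.
- mug_mid (a point): white ceramic mug, 82 across, 92 high; the point is at its middle, half-way up. A bystander.
- shoe_horn_mid (a point): flat stainless shoe horn, 155 x 34 x 4; lies beside the chest's handle side; the point is at its middle, half-way up. A bystander.
- scraper_mid (a point): grey plastic scraper, 145 long, 55 wide; lies beyond the polish tin; the point is at its middle, half-way up. A bystander.
- polish_mid (a point): round flat metal polish tin, 72 across, 30 high; stands on the table close to the chest's hinge side; the point is at its middle, half-way up. A bystander.
- shoe_brush_mid (a point): wooden shoe brush, 150 x 45 x 40; the point is at its middle, half-way up. A bystander.
- cleaner_mid (a point): white plastic cleaner bottle, 60 across, 150 high; the point is at its middle, half-way up. A bystander.
- wax_tub_mid (a point): small aluminium wax tub, 48 across, 42 high, standing inside the chest (hidden while the lid is shut); the point is at its middle, half-way up. A bystander.

How it is judged:
By the outcome, as a careful person would: the job done as asked, in the order asked, and still so for the second after the job is handed in, with the robot touching nothing.
It also fails if it takes over 62 s, if anything falls off the work surface, if the arm or the gripper's body presses on something with over 40 N, if the wrist force passes 120 N, or if a joint passes its speed limit or range.

## Working session

There is one attempt and no reset: what is moved stays moved. The work goes in short steps, Python scripts to look and compute and a tool call to move; the robot and the scene stay as the last step left them, time stands still between calls to the robot, and variables do not carry over. Pictures are saved under pics/ and viewed, about 8 in all and at most 12, crops included, and the job is handed in when it is done.

Besides the shell and the picture viewer there is one more tool, called by a JSON object that holds its "method" and its "body". arm_command: Moves the arm, as the interface text tells. Its arguments: {"type":"object","properties":{"steps":{"type":"array","items":{"type":"array","items":{"type":"number"}}},"fingers":{"type":"number"},"force":{"type":"number"}},"required":["steps"]}

```bash
ls; mkdir -p pics
cat > h.py <<'E'
import numpy as np, cv2
from scipy.spatial.transform import Rotation as R
from workcell import sensors, vision, sign_off, nets, robot
def cam(name,state=None):
    c=vision.calibration(name); K=np.array(c["K"]); k1=c["k1"]
    if "mount" in c:
        s=state or sensors.observe(); M=np.array(c["mount"])
        Rt=R.from_rotvec(s["orientation"]).as_matrix()
        return K,k1,Rt@M[:3,:3],Rt@M[:3,3]+np.array(s["tool_pos"])
    o=np.array(c["orientation"]); Rm=o if o.shape==(3,3) else R.from_rotvec(o).as_matrix()
    return K,k1,Rm,np.array(c["eye"])
def ray(C,uv):
    K,k1,Rm,e=C
    d=cv2.undistortPoints(np.array([[uv]],float),K,np.array([k1,0,0,0,0.]))[0,0]
    return e,Rm@np.array([d[0],d[1],1.])
def at_z(C,uv,z):
    e,d=ray(C,uv); return e+d*(z-e[2])/d[2]
def at_depth(C,uv,dep):
    e,d=ray(C,uv); return e+d*dep
def project(C,p):
    K,k1,Rm,e=C; q=Rm.T@(np.array(p)-e)
    return cv2.projectPoints(q.reshape(1,1,3),np.zeros(3),np.zeros(3),K,np.array([k1,0,0,0,0.]))[0].ravel()
E
python3 - <<'E'
from h import *
for n in ["scene","top"]:
    im,dp=vision.grab_frame(n); cv2.imwrite(f"pics/{n}0.png",im); np.save(f"pics/{n}0.npy",dp)
    c=vision.calibration(n); print(n,c)
    C=cam(n)
    for t in ["chest","lid_handle","lid_hinge","stay_peg","stay_hinge","mug_mid","shoe_horn_mid","scraper_mid","polish_mid","shoe_brush_mid","cleaner_mid"]:
        r=nets.pinpoint(t,n)
        for q in r[:2]:
            u,v=q["xy"]; d=dp[int(np.clip(v,0,479)),int(np.clip(u,0,639))]
            print(t,np.round([u,v]),round(q["conf"],2),np.round(at_depth(C,[u,v],d),3))
print(vision.calibration("wrist")); print(sensors.observe()); print([a for a in dir(robot) if a[0]!='_'])
E
```

```text
pics
scene {'K': array([[544.74674907,   0.        , 319.78054445],
       [  0.        , 544.74674907, 249.15484707],
       [  0.        ,   0.        ,   1.        ]]), 'k1': -0.16467593856026594, 'eye': array([ 1.1966168 , -0.0315229 ,  1.16999966]), 'orientation': array([-1.89834634, -1.88931419,  0.55874766])}
chest [282. 272.] 0.77 [ 0.569 -0.113  0.107]
lid_handle [222. 248.] 0.64 [ 0.429 -0.279 -0.004]
lid_hinge [331. 246.] 0.67 [ 0.426  0.002 -0.003]
stay_peg [312. 308.] 0.43 [ 0.646 -0.046  0.08 ]
stay_hinge [484. 217.] 0.63 [0.363 0.404 0.038]
mug_mid [111. 305.] 0.69 [ 0.603 -0.538  0.007]
mug_mid [356. 256.] 0.62 [0.475 0.062 0.028]
shoe_horn_mid [194. 255.] 0.79 [ 0.451 -0.35  -0.003]
scraper_mid [397. 246.] 0.65 [0.434 0.17  0.008]
polish_mid [360. 256.] 0.9 [0.474 0.073 0.025]
shoe_brush_mid [485. 216.] 0.79 [0.359 0.407 0.038]
cleaner_mid [523. 315.] 0.67 [0.681 0.421 0.104]
top {'K': array([[450.15321908,   0.        , 320.73399395],
       [  0.        , 450.15321908, 238.65102087],
       [  0.        ,   0.        ,   1.        ]]), 'k1': -0.027951857205903735, 
[... 1156 characters left out ...]
ime_s': 1.2, 'joint_positions': array([-1.40530620e+00,  5.22410411e-02,  1.40072241e+00, -3.90648276e-06,
        1.68859601e+00, -7.03128198e-02]), 'qd': array([ 0.00031922, -0.00141201, -0.00105121, -0.00049348,  0.00060636,
        0.00205869]), 'joint_efforts': array([ 5.66581512e-04, -3.81541693e+01, -3.60310364e+01,  3.52461007e-05,
        2.16176977e-04, -1.20144117e-05]), 'tool_pos': array([ 0.12266962, -0.51048321,  0.20869052]), 'orientation': array([ 1.03372729,  1.31153205, -1.03376937]), 'wrist_force': array([0.08418011, 0.127892  , 0.28106492]), 'wrist_torque': array([ 0.00386587, -0.0004411 ,  0.0157539 ]), 'gripper_width': 1.0001210023684644}
['PlanningError', 'tip_extent']
```

View pics/scene0.png

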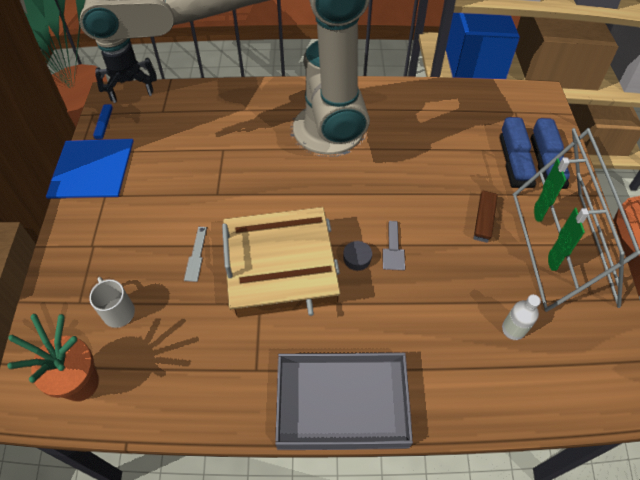

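View pics/top0.png

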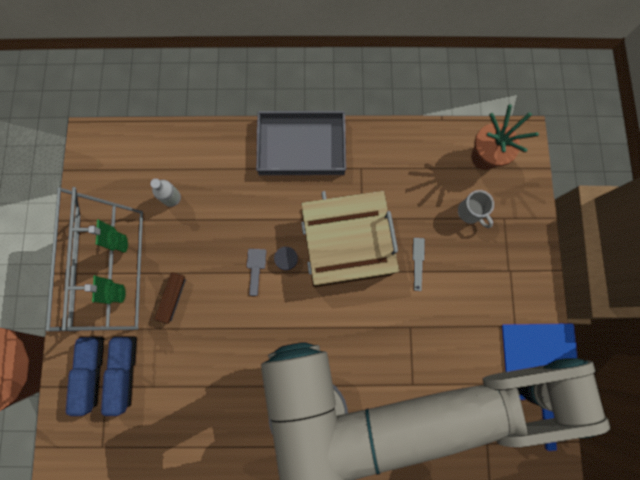

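The scene picture shows the shut lid at about (223–338, 208–307), with the handle along its left edge near (228,248) and the peg at (310,307). The top view shows the lid at about (303–397, 193–284), with the handle on its right edge near (393,233). Next I'll fit the chest pose from depth.

Run:
```python
from h import *
for n in ["scene","top"]:
    dp=np.load(f"pics/{n}0.npy"); C=cam(n); K,k1,Rm,e=C
    v,u=np.mgrid[0:480,0:640]
    d=cv2.undistortPoints(np.stack([u.ravel(),v.ravel()],1).astype(float).reshape(-1,1,2),K,np.array([k1,0,0,0,0.]))[:,0]
    P=(np.c_[d,np.ones(len(d))]*dp.reshape(-1,1))@Rm.T+e
    P=P[(dp.ravel()>0)&(P[:,0]>.3)&(P[:,0]<.72)&(P[:,1]>-.32)&(P[:,1]<.04)]
    L=P[(abs(P[:,2]-.104)<.012)]
    r=cv2.minAreaRect(L[:,:2].astype(np.float32)); print(n,len(L),L[:,2].mean(),r); print(np.round(cv2.boxPoints(r),3).tolist())
    H=P[(P[:,2]>.135)&(P[:,2]<.17)]
    if len(H)>5: print("handle",len(H),H.mean(0),cv2.minAreaRect(H[:,:2].astype(np.float32)))
    G=P[(P[:,2]>.06)&(P[:,2]<.09)&(P[:,0]>.61)]; 
    if len(G)>2: print("peg",len(G),G.mean(0),G.min(0),G.max(0))
s=sensors.observe(); print(np.round(R.from_rotvec(s["orientation"]).as_matrix(),4), s["time_s"])
```

```text
scene 9363 0.10168239749048617 ((0.5164003968238831, -0.11968336999416351), (0.2497783601284027, 0.2551625967025757), 8.341437339782715)
[[0.37400001287460327, -0.012000000104308128], [0.41100001335144043, -0.2639999985694885], [0.6579999923706055, -0.2280000001192093], [0.6209999918937683, 0.02500000037252903]]
handle 252 [ 0.52835423 -0.2384152   0.15048602] ((0.5237098336219788, -0.2393840104341507), (0.12008028477430344, 0.012339302338659763), 8.148523330688477)
peg 85 [ 0.64291463 -0.05121832  0.08028653] [ 0.62080616 -0.05924886  0.07133024] [ 0.66288227 -0.00736522  0.08973315]
top 6957 0.1041994997849052 ((0.5169914364814758, -0.11913788318634033), (0.24628028273582458, 0.2570999562740326), 8.362236022949219)
[[0.37599998712539673, -0.009999999776482582], [0.414000004529953, -0.2639999985694885], [0.6579999923706055, -0.2280000001192093], [0.6200000047683716, 0.026000000536441803]]
handle 187 [ 0.51952923 -0.2394612   0.15305815] ((0.52120441198349, -0.2396152913570404), (0.12023362517356873, 0.013020779937505722), 8.248571395874023)
peg 33 [ 0.64956611 -0.04907174  0.08252917] [ 0.63585794 -0.0550807   0.07780207] [ 0.66320032 -0.04298572  0.08793809]
[[ 0.      0.9723  0.2336]
 [-0.      0.2336 -0.9723]
 [-1.     -0.      0.    ]] 1.2
```

The lid is at yaw 8.3°. The handle is at (0.522, -0.2395), the hinge 0.240 along ey and the peg near (0.640, -0.050). Both cameras agree, so I'll move above the handle.

{"method": "arm_command", "body": {"steps": [[0.002,0.113,-0.042,0.023],[0.002,0.226,-0.085,0.046],[0.003,0.339,-0.128,0.07],[0.004,0.451,-0.17,0.091],[0.004,0.451,-0.17,0.091],[0.004,0.451,-0.17,0.091],[0.004,0.451,-0.17,0.091],[0.004,0.451,-0.17,0.091],[0.004,0.451,-0.17,0.091],[0.004,0.451,-0.17,0.091],[0.004,0.451,-0.17,0.091],[0.004,0.451,-0.17,0.091],[0.004,0.451,-0.17,0.091],[0.004,0.451,-0.17,0.091]], "fingers": 0.3, "force": 30}}

```text
time_s: 2.6
tool_pos: [0.5208, -0.2407, 0.205]
orientation: [1.103, 1.273, -1.103]
wrist_force: [-0.2, -0.7, -0.3]
gripper_width: 0.65
```

Run:
```python
from h import *
s=sensors.observe(); print(s["tool_pos"],s["time_s"],s["joint_positions"],s["wrist_force"],s["gripper_width"]); print(np.round(R.from_rotvec(s["orientation"]).as_matrix(),4))
im,dp=vision.grab_frame("wrist"); cv2.imwrite("pics/w1.png",im); C=cam("wrist",s)
for q in nets.pinpoint("lid_handle","wrist"): print(q, at_z(C,q["xy"],.148))
for p in [(.522,-.2395,.148)]: print(project(C,p))
```

```text
[ 0.52078975 -0.2407154   0.20497975] 2.6 [-4.97209373e-01  1.90842233e-01  1.25773896e+00 -2.17339687e-04
  1.69260343e+00  9.30407391e-01] [-0.17635314 -0.69036635 -0.28856717] 0.6502123761425895
[[ 3.000e-04  9.898e-01  1.427e-01]
 [-4.000e-04  1.427e-01 -9.898e-01]
 [-1.000e+00  2.000e-04  4.000e-04]]
{'xy': [316.6, 253.4], 'conf': 0.82} [ 0.52135047 -0.23989979  0.148     ]
[316.14335179 252.40769011]
```

View pics/w1.png

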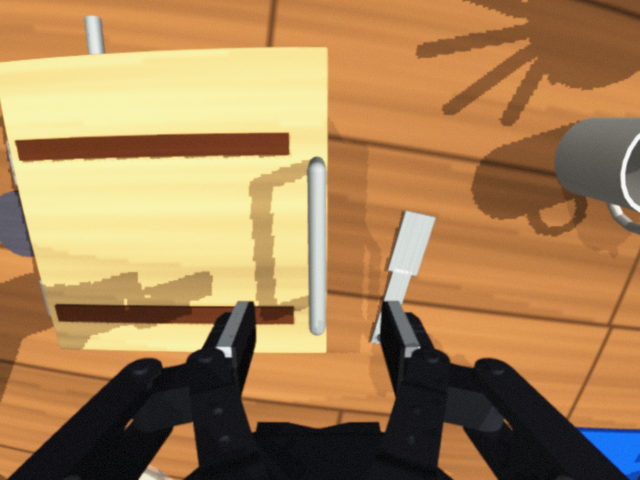

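The wrist view shows the handle bar at column 317, rows 160–332, centred between the jaws, and its position matches to about 1 mm. I'll go down and grip.

{"method": "arm_command", "body": {"steps": [[0.022,0,-0.001,0],[0.045,0,-0.001,0],[0.065,0.001,-0.001,0],[0.065,0.001,-0.001,0],[0.065,0.001,-0.001,0]]}}

```text
time_s: 3.2
tool_pos: [0.5222, -0.2391, 0.1403]
orientation: [1.102, 1.274, -1.102]
wrist_force: [-0.4, -0.3, 0.2]
gripper_width: 0.65
```

{"method": "arm_command", "body": {"steps": [[0,0,0,0],[0,0,0,0],[0,0,0,0],[0,0,0,0],[0,0,0,0],[0,0,0,0],[0,0,0,0]], "fingers": -1, "force": 30}}

```text
time_s: 3.9
tool_pos: [0.5223, -0.2387, 0.1397]
orientation: [1.102, 1.274, -1.102]
wrist_force: [0.8, 0.4, -0.6]
gripper_width: -0.001
```

```bash
cat >> h.py <<'E'
EX=np.array([.9895,.1444,0]); EY=np.array([-.1444,.9895,0]); HZ=.092; RH=np.hypot(.24,.056); A0=np.arctan2(.056,.24)
def lidpt(th,yh=-.0724,x=.482): # handle mid in world
    return EX*x+EY*(yh-RH*np.cos(th+A0))+np.array([0,0,HZ+RH*np.sin(th+A0)])
def rows(pts,s=None):
    s=s or sensors.observe(); Rt=R.from_rotvec(s["orientation"]).as_matrix()
    return [[float(x) for x in np.round(Rt.T@(np.array(p)),3)]+[0] for p in pts]
E
python3 - <<'E'
from h import *
s=sensors.observe(); print(s["tool_pos"],s["gripper_width"],s["wrist_force"])
p0=lidpt(0); th=1.69*(lambda t:(10*t**3-15*t**4+6*t**5)*.35+.65*t)(np.arange(1,37)/36)
r=rows([lidpt(t)-p0 for t in th]); print(np.round(th,2).tolist()); print(r[:18]); 
o=np.array(r[17]); print([[float(v) for v in np.round(np.array(q)-o,3)] for q in r[18:]])
E
```

```text
[ 0.5223471  -0.23866657  0.13970727] -0.0007368197481727526 [ 0.75021502  0.44343734 -0.59775466]
[0.03, 0.06, 0.09, 0.13, 0.17, 0.2, 0.25, 0.29, 0.34, 0.38, 0.44, 0.49, 0.55, 0.6, 0.66, 0.72, 0.78, 0.84, 0.91, 0.97, 1.03, 1.09, 1.14, 1.2, 1.25, 1.31, 1.35, 1.4, 1.44, 1.49, 1.52, 1.56, 1.6, 1.63, 1.66, 1.69]
[[-0.007, -0.0, -0.002, 0], [-0.015, -0.0, -0.004, 0], [-0.022, -0.0, -0.006, 0], [-0.03, -0.0, -0.009, 0], [-0.039, -0.0, -0.012, 0], [-0.047, -0.0, -0.016, 0], [-0.057, -0.0, -0.021, 0], [-0.066, -0.0, -0.026, 0], [-0.076, -0.0, -0.032, 0], [-0.086, -0.0, -0.039, 0], [-0.096, -0.0, -0.046, 0], [-0.106, -0.0, -0.055, 0], [-0.117, -0.0, -0.064, 0], [-0.126, -0.0, -0.074, 0], [-0.136, -0.0, -0.085, 0], [-0.145, -0.0, -0.097, 0], [-0.153, -0.0, -0.11, 0], [-0.161, -0.0, -0.123, 0]]
[[-0.006, 0.0, -0.013, 0.0], [-0.012, 0.0, -0.027, 0.0], [-0.017, 0.0, -0.041, 0.0], [-0.021, 0.0, -0.055, 0.0], [-0.025, 0.0, -0.069, 0.0], [-0.027, 0.0, -0.082, 0.0], [-0.029, 0.0, -0.095, 0.0], [-0.029, 0.0, -0.108, 0.0], [-0.029, 0.0, -0.12, 0.0], [-0.029, 0.0, -0.132, 0.0], [-0.028, 0.0, -0.142, 0.0], [-0.027, 0.0, -0.152, 0.0], [-0.025, 0.0, -0.162, 0.0], [-0.024, 0.0, -0.171, 0.0], [-0.022, 0.0, -0.179, 0.0], [-0.019, 0.0, -0.187, 0.0], [-0.017, 0.0, -0.194, 0.0], [-0.015, 0.0, -0.201, 0.0]]
```

The gripper reads fully shut, so it may have missed the bar. I'll look.

Run:
```python
from h import *
im,dp=vision.grab_frame("wrist"); cv2.imwrite("pics/w2.png",im)
s=sensors.observe(); print(s["gripper_width"],s["tool_pos"])
C=cam("wrist",s)
print(nets.pinpoint("lid_handle","wrist"),project(C,lidpt(0)),project(C,np.array(s["tool_pos"])))
```

```text
-0.0037730726230708177 [ 0.52233151 -0.23868958  0.13970399]
[{'xy': [321.0, 302.5], 'conf': 0.94}] [319.31947173 300.53903577] [317.73233492 292.33437334]
```

View pics/w2.png

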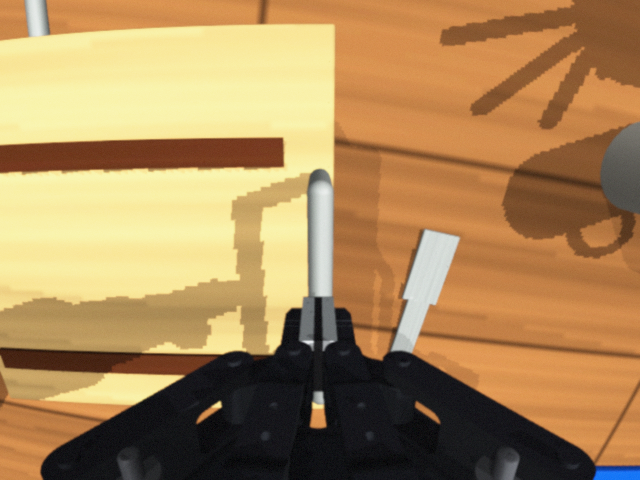

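The picture shows the fingers shut on the bar's line at (319, 297–345), hiding the bar. I'll check the depths there and the tip extent.

Run:
```python
from h import *
print(robot.tip_extent)
im,dp=vision.grab_frame("wrist"); s=sensors.observe(); C=cam("wrist",s)
for uv in [(320,200),(320,240),(320,270),(320,290),(311,300),(328,300),(311,320),(328,320),(311,340),(328,335),(318,399),(300,320)]:
    print(uv,np.round(at_depth(C,uv,dp[uv[1],uv[0]]),4),dp[uv[1],uv[0]])
cv2.imwrite("pics/w3.png",cv2.resize(im[260:420,220:420],None,fx=4,fy=4,interpolation=cv2.INTER_CUBIC)[:600])
```

```text
0.011
(320, 200) [ 0.5728 -0.2323  0.1546] 0.15190917
(320, 240) [ 0.5548 -0.2349  0.1538] 0.15836912
(320, 270) [ 0.5406 -0.2371  0.154 ] 0.16270617
(320, 290) [ 0.5305 -0.2386  0.1539] 0.1660633
(311, 300) [ 0.5331 -0.2342  0.1701] 0.14968963
(328, 300) [ 0.5336 -0.2415  0.1689] 0.15094316
(311, 320) [ 0.5335 -0.2345  0.1871] 0.13341147
(328, 320) [ 0.5337 -0.241   0.1859] 0.1348037
(311, 340) [ 0.5326 -0.2348  0.199 ] 0.12241099
(328, 335) [ 0.5334 -0.2407  0.1957] 0.12555738
(318, 399) [ 0.4672 -0.2469  0.1542] 0.18586875
(300, 320) [ 0.5283 -0.2306  0.1793] 0.1422246
```

View pics/w3.png

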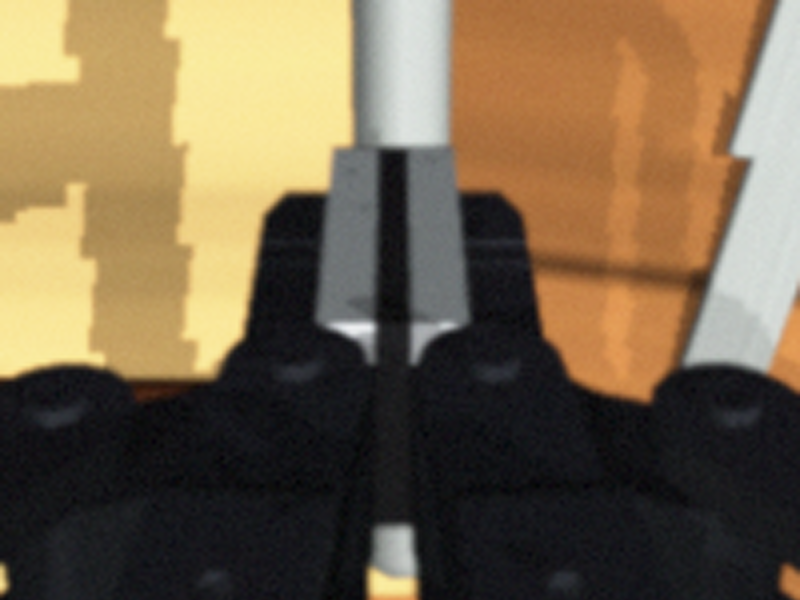

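The depth says the shut pads end at z ≈ 0.167, above the bar, while the stated TCP (0.140) and tip extent put them at 0.129. The width of 0 and the zero force agree that nothing is held. I'll measure the real fingertip reach in the tool frame.

Run:
```python
from h import *
im,dp=vision.grab_frame("wrist"); s=sensors.observe(); C=cam("wrist",s); Rt=R.from_rotvec(s["orientation"]).as_matrix()
for r in range(270,345,5):
    print(r,[ (np.round(1000*(Rt.T@(at_depth(C,(c,r),dp[r,c])-s["tool_pos"]))).astype(int).tolist()) for c in (304,310,313,328,332)])
for t in ("scene","top"):
    im,d=vision.grab_frame(t); C=cam(t); u,v=project(C,s["tool_pos"]).astype(int); print(t,u,v)
    cv2.imwrite(f"pics/{t}4.png",cv2.resize(im[v-80:v+50,u-90:u+90],None,fx=4,fy=4,interpolation=cv2.INTER_CUBIC))
```

```text
270 [[37, -3, -8], [-12, 18, -4], [-13, 18, -2], [-14, 18, 5], [-9, 16, 7]]
275 [[38, -7, -9], [-12, 15, -4], [-13, 15, -2], [-13, 15, 5], [-9, 13, 7]]
280 [[37, -10, -9], [-11, 12, -4], [-13, 13, -2], [-13, 13, 5], [139, -56, 13]]
285 [[38, -13, -9], [-11, 9, -4], [-13, 10, -2], [-12, 10, 5], [141, -61, 14]]
290 [[37, -16, -9], [-12, 7, -4], [-13, 8, -2], [-13, 7, 5], [140, -66, 14]]
295 [[36, -20, -9], [-12, 5, -4], [-13, 5, -2], [-13, 5, 5], [140, -71, 14]]
300 [[-29, 11, -6], [-29, 11, -3], [-31, 12, -2], [-31, 11, 4], [-30, 11, 6]]
305 [[-35, 12, -6], [-34, 11, -3], [-35, 11, -2], [-35, 11, 4], [-35, 11, 6]]
310 [[-39, 11, -6], [-39, 11, -3], [-39, 11, -2], [-39, 11, 4], [-38, 11, 6]]
315 [[-43, 11, -5], [-41, 10, -3], [-43, 11, -2], [-43, 11, 4], [-43, 11, 6]]
320 [[-46, 11, -5], [-47, 12, -3], [-47, 11, -2], [-45, 11, 4], [-47, 12, 5]]
325 [[-50, 11, -5], [-51, 11, -3], [-50, 11, -2], [-50, 11, 4], [-50, 11, 5]]
330 [[-54, 11, -5], [-52, 10, -3], [-54, 11, -2], [-54, 11, 4], [-53, 11, 5]]
335 [[-57, 11, -5], [-57, 11, -3], [-57, 11, -2], [-57, 11, 4], [-57, 11, 5]]
340 [[-60, 11, -5], [-60, 11, -3], [-59, 11, -2], [-58, 10, 4], [-59, 11, 5]]
scene 226 247
top 390 231
```

View pics/scene4.png

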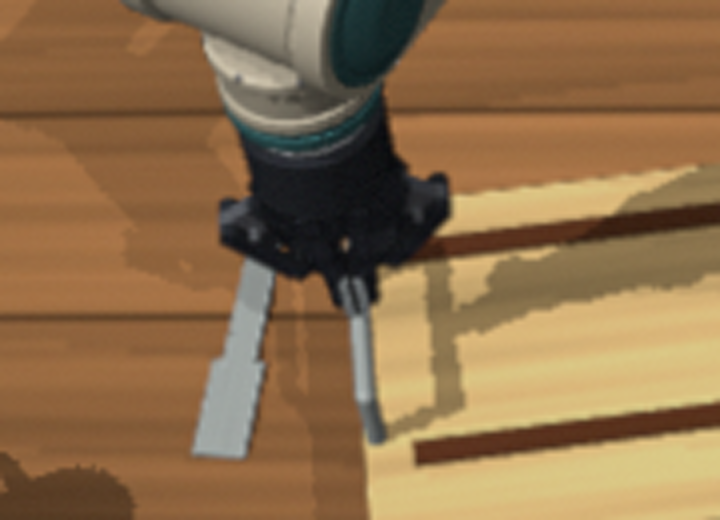

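The fingertips really end 28 mm behind the reported TCP, about 39 mm shorter than stated and clear of the bar. From here on I'll use grasp point = TCP − 45 mm. I'll open, go 36 mm lower and close while watching force and width.

{"method": "arm_command", "body": {"steps": [[0,0,0,0],[0,0,0,0],[0,0,0,0],[0.01,0,0,0],[0.02,0,0,0],[0.03,0,0,0],[0.036,0,0,0],[0.036,0,0,0]], "fingers": 0.0}}

```text
time_s: 5.0
tool_pos: [0.5216, -0.2383, 0.102]
orientation: [1.102, 1.277, -1.103]
wrist_force: [-0.2, -0.4, 0.4]
gripper_width: 0.501
```

{"method": "arm_command", "body": {"steps": [[0,0,0,0],[0,0,0,0],[0,0,0,0],[0,0,0,0],[0,0,0,0],[0,0,0,0],[0,0,0,0]], "fingers": -1, "force": 30}}

```text
time_s: 5.7
tool_pos: [0.5228, -0.2397, 0.1044]
orientation: [1.101, 1.271, -1.102]
wrist_force: [0.5, -4.8, -0.3]
gripper_width: 0.13
```

Width 0.13 means the 12 mm bar is held. Now the first part of the swing.

{"method": "arm_command", "body": {"steps": [[-0.007,0,-0.002,0],[-0.015,0,-0.004,0],[-0.022,0,-0.006,0],[-0.03,0,-0.009,0],[-0.039,0,-0.012,0],[-0.047,0,-0.016,0],[-0.057,0,-0.021,0],[-0.066,0,-0.026,0],[-0.076,0,-0.032,0],[-0.086,0,-0.039,0],[-0.096,0,-0.046,0],[-0.106,0,-0.055,0],[-0.117,0,-0.064,0],[-0.126,0,-0.074,0],[-0.136,0,-0.085,0],[-0.145,0,-0.097,0],[-0.153,0,-0.11,0],[-0.161,0,-0.123,0]]}}

```text
time_s: 7.5
tool_pos: [0.5052, -0.1185, 0.2683]
orientation: [1.102, 1.265, -1.102]
wrist_force: [0.3, -5.2, 5.2]
gripper_width: 0.132
```

Run:
```python
from h import *
s=sensors.observe(); print(s["tool_pos"],s["gripper_width"],s["wrist_force"],s["wrist_torque"],s["joint_positions"]); g=np.array(s["tool_pos"])+[0,0,.045]
print(lidpt(.842), g, [(np.round(t,2),np.round(np.linalg.norm(g-lidpt(t)),4)) for t in np.arange(.78,.92,.02)])
print(np.round(R.from_rotvec(s["orientation"]).as_matrix(),4))
```

```text
[ 0.50515011 -0.11848299  0.26829475] 0.13222545911838893 [ 0.29706746 -5.21049909  5.2415427 ] [-1.04363433 -0.21083739  0.04327997] [-0.29977773  0.02295457  1.31320679 -0.00313158  1.79834271  1.12782958]
[ 0.50444123 -0.11885803  0.30832882] [ 0.50515011 -0.11848299  0.31329475] [(np.float64(0.78), np.float64(0.0185)), (np.float64(0.8), np.float64(0.0137)), (np.float64(0.82), np.float64(0.0091)), (np.float64(0.84), np.float64(0.0053)), (np.float64(0.86), np.float64(0.0047)), (np.float64(0.88), np.float64(0.0081)), (np.float64(0.9), np.float64(0.0126)), (np.float64(0.92), np.float64(0.0173))]
[[ 0.0059  0.9899  0.142 ]
 [-0.005   0.142  -0.9899]
 [-1.      0.0051  0.0058]]
```

{"method": "arm_command", "body": {"steps": [[-0.006,0,-0.013,0],[-0.012,0,-0.027,0],[-0.017,0,-0.041,0],[-0.021,0,-0.055,0],[-0.025,0,-0.069,0],[-0.027,0,-0.082,0],[-0.029,0,-0.095,0],[-0.029,0,-0.108,0],[-0.029,0,-0.12,0],[-0.029,0,-0.132,0],[-0.028,0,-0.142,0],[-0.027,0,-0.152,0],[-0.025,0,-0.162,0],[-0.024,0,-0.171,0],[-0.022,0,-0.179,0],[-0.019,0,-0.187,0],[-0.017,0,-0.194,0],[-0.015,0,-0.201,0]]}}

```text
time_s: 9.3
tool_pos: [0.4754, 0.0824, 0.279]
orientation: [1.101, 1.275, -1.103]
wrist_force: [1.5, -1.9, -3.6]
gripper_width: 0.125
```

{"method": "arm_command", "body": {"steps": [[0.001,0,-0.004,0],[0.003,0,-0.008,0],[0.004,0,-0.011,0],[0.004,0,-0.011,0]]}}

```text
time_s: 9.7
tool_pos: [0.4738, 0.0929, 0.275]
orientation: [1.101, 1.275, -1.103]
wrist_force: [1.9, -2.1, -4.7]
gripper_width: 0.126
```

Run:
```python
from h import *
s=sensors.observe(); print(s["tool_pos"],s["gripper_width"],s["wrist_force"],s["wrist_torque"],s["joint_positions"]); g=np.array(s["tool_pos"])+[0,0,.0425]
h=EX*.482+EY*-.0724+[0,0,.092]; print("angle",np.pi-np.arctan2(g[2]-.092,(g-h)@EY)-A0, np.linalg.norm((g-h)[1:]))
im,dp=vision.grab_frame("scene"); C=cam("scene")
cv2.imwrite("pics/s5.png",im)
```

```text
[0.47382506 0.09286373 0.27496557] 0.12615367319519427 [ 1.91777371 -2.10851916 -4.66020346] [-0.49554382 -0.31863898 -0.00186066] [ 1.17239639e-01 -7.18673236e-02  1.39324806e+00 -3.32802515e-04
  1.82139805e+00  1.54314611e+00]
angle 1.7435953523872572 0.24462471714990514
```

View pics/s5.png

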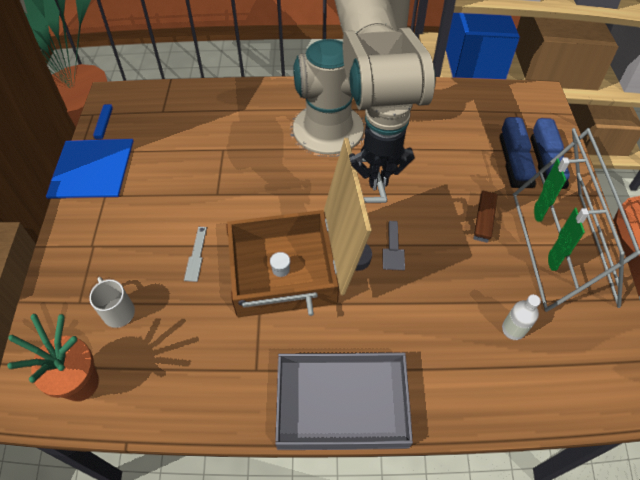

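The picture shows the lid leaning back (panel at about (328–368, 145–290)), with the gripper on the handle at (375,190). The stay lies along the +x end at (243–315, 295–305), with its peg at (310,306), and the wax tub is inside at (280,263). The lid angle is about 1.74, so I'll release just enough, go up, and move above the peg.

{"method": "arm_command", "body": {"steps": [[0,0,0,0],[0,0,0,0],[0,0,0,0],[-0.01,0,0,0],[-0.03,0,0,0],[-0.055,0,0,0],[-0.08,0,0,0],[-0.08,0,0,0]], "fingers": -0.3}}

```text
time_s: 10.55
tool_pos: [0.4746, 0.0929, 0.3605]
orientation: [1.106, 1.269, -1.096]
wrist_force: [-1.3, 0.5, 1.2]
gripper_width: 0.353
```

{"method": "arm_command", "body": {"steps": [[0,0.029,0.034,0],[0,0.058,0.067,0],[0,0.087,0.101,0],[0,0.116,0.134,0],[0,0.144,0.168,0],[0,0.144,0.168,0],[0.04,0.144,0.168,0],[0.08,0.144,0.168,0],[0.12,0.144,0.168,0],[0.16,0.144,0.168,0],[0.18,0.144,0.168,0],[0.18,0.144,0.168,0],[0.18,0.144,0.168,0]], "fingers": 0.1}}

```text
time_s: 11.85
tool_pos: [0.6408, -0.0524, 0.1771]
orientation: [1.102, 1.273, -1.101]
wrist_force: [-0.2, 0.3, 0.4]
gripper_width: 0.548
```

Run:
```python
from h import *
s=sensors.observe(); print(s["tool_pos"],s["time_s"],s["wrist_force"],s["gripper_width"])
im,dp=vision.grab_frame("wrist"); cv2.imwrite("pics/w6.png",im); C=cam("wrist",s)
for q in nets.pinpoint("stay_peg","wrist"): print(q, at_z(C,q["xy"],.077))
print(project(C,(.6405,-.0504,.075)))
for n in ("top","scene"):
    im,dp=vision.grab_frame(n); C=cam(n)
    for q in nets.pinpoint("lid_handle",n): print(n,q,at_depth(C,q["xy"],dp[int(q["xy"][1]),int(q["xy"][0])]))
```

```text
[ 0.64080541 -0.05236601  0.17705414] 11.85 [-0.2108171   0.27929036  0.44772628] 0.5484873272913203
{'xy': [317.2, 236.0], 'conf': 0.8} [ 0.64040111 -0.05203786  0.077     ]
[315.15816775 234.84662241]
top {'xy': [268.3, 237.1], 'conf': 0.68} [0.47176849 0.08819752 0.32460246]
scene {'xy': [378.4, 181.5], 'conf': 0.62} [0.48102764 0.09179607 0.3194343 ]
```

View pics/w6.png

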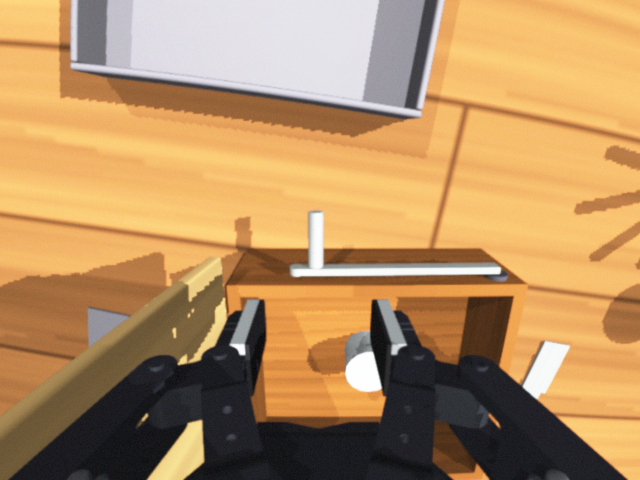

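The lid stays back on its own. The peg is at column 316, rows 212–268, between the jaws (within 2 mm). I'll go down and grip it.

{"method": "arm_command", "body": {"steps": [[0.03,0,0,0],[0.06,0,0,0],[0.085,0,0,0],[0.105,0,0,0],[0.12,0,0,0],[0.132,0,0,0],[0.143,0,0,0],[0.143,0,0,0],[0.143,0,0,0]]}}

```text
time_s: 13.05
tool_pos: [0.6411, -0.0527, 0.0333]
orientation: [1.102, 1.273, -1.101]
wrist_force: [-0.4, 1.0, 1.3]
gripper_width: 0.548
```

{"method": "arm_command", "body": {"steps": [[0,0,0,0],[0,0,0,0],[0,0,0,0],[0,0,0,0],[0,0,0,0],[0,0,0,0],[0,0,0,0]], "fingers": -1, "force": 25}}

```text
time_s: 13.75
tool_pos: [0.6409, -0.0505, 0.0331]
orientation: [1.103, 1.277, -1.099]
wrist_force: [-0.5, 8.1, 0.2]
gripper_width: 0.133
```

Run:
```python
from h import *
s=sensors.observe(); print(s["tool_pos"],s["gripper_width"],s["wrist_force"])
pk=lambda t: EY*(.150*np.cos(t))+np.array([0,0,.150*np.sin(t)])
th=np.linspace(0,1.31,25)[1:]
r=rows([pk(t)-pk(0) for t in th]); print(np.round(th,2).tolist()); print(r[:12]); o=np.array(r[11]); print([[float(v) for v in np.round(np.array(q)-o,3)] for q in r[12:]])
```

```text
[ 0.64088504 -0.05046765  0.0330919 ] 0.13313923298881777 [-0.50152465  8.10102564  0.22073086]
[0.05, 0.11, 0.16, 0.22, 0.27, 0.33, 0.38, 0.44, 0.49, 0.55, 0.6, 0.66, 0.71, 0.76, 0.82, 0.87, 0.93, 0.98, 1.04, 1.09, 1.15, 1.2, 1.26, 1.31]
[[-0.008, 0.0, 0.0, 0], [-0.016, 0.0, 0.001, 0], [-0.024, 0.0, 0.002, 0], [-0.033, 0.0, 0.003, 0], [-0.04, 0.0, 0.005, 0], [-0.048, 0.0, 0.008, 0], [-0.056, 0.0, 0.011, 0], [-0.063, 0.0, 0.014, 0], [-0.071, 0.0, 0.018, 0], [-0.078, 0.0, 0.022, 0], [-0.085, 0.0, 0.026, 0], [-0.091, 0.0, 0.031, 0]]
[[-0.007, 0.0, 0.005, 0.0], [-0.013, 0.0, 0.01, 0.0], [-0.019, 0.0, 0.016, 0.0], [-0.024, 0.0, 0.022, 0.0], [-0.029, 0.0, 0.029, 0.0], [-0.034, 0.0, 0.035, 0.0], [-0.038, 0.0, 0.042, 0.0], [-0.042, 0.0, 0.049, 0.0], [-0.046, -0.0, 0.057, 0.0], [-0.049, -0.0, 0.064, 0.0], [-0.052, -0.0, 0.072, 0.0], [-0.054, -0.0, 0.08, 0.0]]
```

{"method": "arm_command", "body": {"steps": [[-0.008,0,-0.001,0],[-0.016,0,-0.001,0],[-0.024,0,0,0],[-0.033,0,0.001,0],[-0.04,0,0.003,0],[-0.048,0,0.006,0],[-0.056,0,0.009,0],[-0.063,0,0.012,0],[-0.071,0,0.016,0],[-0.078,0,0.02,0],[-0.085,0,0.024,0],[-0.091,0,0.029,0]]}}

```text
time_s: 14.95
tool_pos: [0.6451, -0.0803, 0.1249]
orientation: [1.103, 1.275, -1.099]
wrist_force: [2.6, 6.1, 0.5]
gripper_width: 0.128
```

{"method": "arm_command", "body": {"steps": [[-0.007,0,0.005,0],[-0.013,0,0.01,0],[-0.019,0,0.016,0],[-0.024,0,0.022,0],[-0.029,0,0.029,0],[-0.034,0,0.035,0],[-0.038,0,0.042,0],[-0.042,0,0.049,0],[-0.046,0,0.057,0],[-0.049,0,0.064,0],[-0.052,0,0.072,0],[-0.054,0,0.08,0],[-0.055,0,0.083,0],[-0.055,0,0.083,0],[-0.055,0,0.083,0]]}}

```text
time_s: 16.45
tool_pos: [0.657, -0.1607, 0.181]
orientation: [1.103, 1.277, -1.097]
wrist_force: [-0.3, 11.8, 6.1]
gripper_width: 0.129
```

Run:
```python
from h import *
s=sensors.observe(); print(s["time_s"],s["tool_pos"],s["gripper_width"],s["wrist_force"])
g=np.array(s["tool_pos"])+[0,0,.042]; print("stay",np.arctan2(g[2]-.075,g@EY+.2924), np.hypot(g[2]-.075,g@EY+.2924))
```

```text
16.45 [ 0.65702233 -0.16070824  0.18097024] 0.12850288948934402 [-0.3115892  11.82521703  6.12923846]
stay 1.3162199672097408 0.15289813255828377
```

The stay angle is about 1.316 with about 12 N resisting, so it's at its stop. I'll release and go straight up.

{"method": "arm_command", "body": {"steps": [[0,0,-0.001,0],[0,0,-0.001,0],[0,0,-0.001,0],[0,0,-0.001,0],[-0.01,0,-0.001,0],[-0.03,0,-0.001,0],[-0.06,0,-0.001,0],[-0.1,0,-0.001,0],[-0.14,0,-0.001,0],[-0.18,0,-0.001,0],[-0.18,0,-0.001,0],[-0.18,0,-0.001,0]], "fingers": -0.2}}

```text
time_s: 17.65
tool_pos: [0.6569, -0.1627, 0.3605]
orientation: [1.103, 1.271, -1.1]
wrist_force: [0.4, 0.2, -1.0]
gripper_width: 0.399
```

Run:
```python
from h import *
s=sensors.observe(); print(s["tool_pos"],s["time_s"],s["wrist_force"],s["gripper_width"])
st=lambda r,t,x: EX*x+EY*(-.2924+r*np.cos(t))+np.array([0,0,.075+r*np.sin(t)])
for n in ("top","scene","wrist"):
    im,dp=vision.grab_frame(n); C=cam(n,s); cv2.imwrite(f"pics/{n}7.png",im)
    print(n,"pred tip",project(C,st(.171,1.31,.604)),"peg",project(C,st(.15,1.31,.6265)))
    for t in ("stay_peg","lid_handle"):
      for q in nets.pinpoint(t,n)[:1]:
        print(t,q,at_depth(C,q["xy"],dp[int(q["xy"][1]),int(q["xy"][0])]))
print("exp peg",st(.15,1.31,.6265))
im=cv2.imread("pics/scene7.png"); cv2.imwrite("pics/s7c.png",cv2.resize(im[120:330,200:400],None,fx=2.8,fy=2.8,interpolation=cv2.INTER_CUBIC))
```

```text
[ 0.65688849 -0.16269941  0.36054489] 17.65 [ 0.3622947   0.20773472 -1.00864527] 0.3990489780662036
top pred tip [364.94378679 183.44658419] peg [364.69063877 177.69043007]
stay_peg {'xy': [163.7, 190.1], 'conf': 0.71} [0.65762099 0.42181493 0.11330684]
lid_handle {'xy': [267.2, 236.8], 'conf': 0.63} [0.47280314 0.09101176 0.32320773]
scene pred tip [254.59328829 266.33137481] peg [253.89125594 281.38539782]
stay_peg {'xy': [254.4, 284.1], 'conf': 0.69} [ 0.6670559  -0.15818479  0.22748703]
lid_handle {'xy': [377.1, 180.5], 'conf': 0.9} [0.4779544  0.08938565 0.31893594]
wrist pred tip [308.65091046 254.13533462] peg [315.07259295 222.57506224]
stay_peg {'xy': [316.4, 225.0], 'conf': 0.91} [ 0.65705311 -0.161731    0.22938295]
exp peg [ 0.65655928 -0.16059181  0.21992774]
```

View pics/s7c.png

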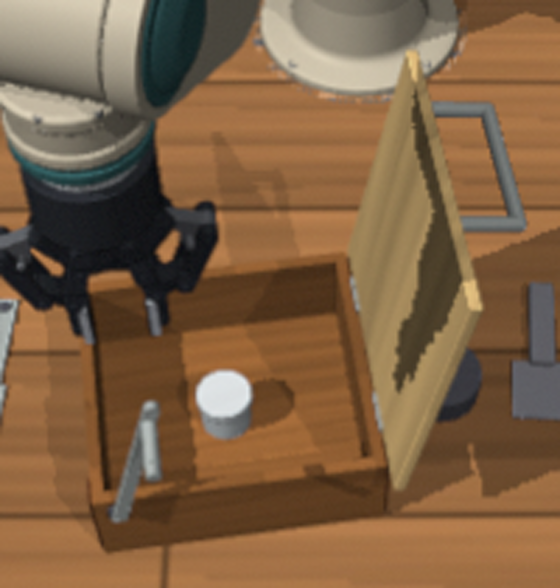

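In the crop the stay stands up at (150,405)→(118,518) with its peg at (150,450), and the lid leans back on its own with the handle at (500,160). The peg matches the 1.31 prediction within 2–3 px. Now back to the handle.

{"method": "arm_command", "body": {"steps": [[-0.01,-0.024,-0.047,0],[-0.01,-0.048,-0.093,0],[-0.01,-0.072,-0.14,0],[-0.01,-0.096,-0.187,0],[-0.01,-0.12,-0.233,0],[0,-0.144,-0.281,0],[0,-0.144,-0.281,0],[0,-0.144,-0.281,0],[0,-0.144,-0.281,0]]}}

```text
time_s: 19.0
tool_pos: [0.4738, 0.0946, 0.3589]
orientation: [1.102, 1.274, -1.101]
wrist_force: [0.2, 0.3, -0.1]
gripper_width: 0.402
```

Run:
```python
from h import *
s=sensors.observe(); print(s["tool_pos"],s["time_s"],s["wrist_force"])
im,dp=vision.grab_frame("wrist"); cv2.imwrite("pics/w8.png",im); C=cam("wrist",s)
for q in nets.pinpoint("lid_handle","wrist"): print(q, at_z(C,q["xy"],.318))
print(lidpt(1.75),project(C,lidpt(1.75)))
```

```text
[0.47378683 0.09462692 0.35891422] 19.0 [ 0.17494433  0.3080186  -0.11011246]
{'xy': [320.8, 266.2], 'conf': 0.84} [0.47208947 0.09242404 0.318     ]
[0.47325936 0.0948155  0.31817485] [317.28026195 264.05705756]
```

{"method": "arm_command", "body": {"steps": [[0.025,0,0.001,0],[0.05,0,0.001,0],[0.07,0,0.001,0],[0.083,0,0.001,0],[0.083,0,0.001,0],[0.083,0,0.001,0]]}}

```text
time_s: 19.7
tool_pos: [0.4743, 0.0934, 0.2765]
orientation: [1.103, 1.273, -1.102]
wrist_force: [1.1, 0.5, 0.8]
gripper_width: 0.402
```

{"method": "arm_command", "body": {"steps": [[0,0,0,0],[0,0,0,0],[0,0,0,0],[0,0,0,0],[0,0,0,0],[0,0,0,0]], "fingers": -1, "force": 30}}

```text
time_s: 20.3
tool_pos: [0.4743, 0.0942, 0.2768]
orientation: [1.103, 1.273, -1.099]
wrist_force: [0.6, 2.3, 5.2]
gripper_width: 0.131
```

Run:
```python
from h import *
s=sensors.observe(); print(s["tool_pos"],s["gripper_width"],s["wrist_force"])
t=np.arange(1,41)/40; th=1.745-(1.745-.74)*(.4*(10*t**3-15*t**4+6*t**5)+.6*t)
r=rows([lidpt(a)-lidpt(1.745) for a in th]); print(np.round(th,2).tolist()); print(r[:20]); o=np.array(r[19]); print([[float(v) for v in np.round(np.array(q)-o,3)] for q in r[20:]])
```

```text
[0.47426561 0.09419841 0.2768275 ] 0.13089813990816856 [0.60583238 2.25051964 5.20999739]
[1.73, 1.71, 1.7, 1.68, 1.66, 1.64, 1.62, 1.6, 1.58, 1.55, 1.53, 1.5, 1.47, 1.44, 1.41, 1.38, 1.34, 1.31, 1.28, 1.24, 1.21, 1.17, 1.14, 1.11, 1.08, 1.05, 1.02, 0.99, 0.96, 0.93, 0.91, 0.88, 0.86, 0.84, 0.82, 0.8, 0.79, 0.77, 0.76, 0.74]
[[-0.001, 0.0, 0.003, 0], [-0.003, 0.0, 0.007, 0], [-0.004, 0.0, 0.011, 0], [-0.006, 0.0, 0.015, 0], [-0.007, 0.0, 0.019, 0], [-0.009, 0.0, 0.023, 0], [-0.01, 0.0, 0.028, 0], [-0.012, 0.0, 0.033, 0], [-0.013, 0.0, 0.039, 0], [-0.014, 0.0, 0.045, 0], [-0.016, 0.0, 0.051, 0], [-0.017, 0.0, 0.058, 0], [-0.018, 0.0, 0.065, 0], [-0.019, 0.0, 0.073, 0], [-0.019, 0.0, 0.08, 0], [-0.02, 0.0, 0.088, 0], [-0.02, 0.0, 0.096, 0], [-0.02, 0.0, 0.104, 0], [-0.019, 0.0, 0.113, 0], [-0.019, -0.0, 0.121, 0]]
[[0.001, 0.0, 0.008, 0.0], [0.003, 0.0, 0.017, 0.0], [0.004, 0.0, 0.025, 0.0], [0.006, 0.0, 0.033, 0.0], [0.008, 0.0, 0.04, 0.0], [0.01, 0.0, 0.048, 0.0], [0.012, 0.0, 0.055, 0.0], [0.015, 0.0, 0.061, 0.0], [0.017, 0.0, 0.068, 0.0], [0.019, 0.0, 0.074, 0.0], [0.022, 0.0, 0.079, 0.0], [0.024, 0.0, 0.085, 0.0], [0.027, 0.0, 0.089, 0.0], [0.029, 0.0, 0.094, 0.0], [0.032, 0.0, 0.098, 0.0], [0.034, 0.0, 0.102, 0.0], [0.036, 0.0, 0.106, 0.0], [0.038, 0.0, 0.109, 0.0], [0.04, 0.0, 0.112, 0.0], [0.042, 0.0, 0.115, 0.0]]
```

{"method": "arm_command", "body": {"steps": [[-0.001,0,0.003,0],[-0.003,0,0.007,0],[-0.004,0,0.011,0],[-0.006,0,0.015,0],[-0.007,0,0.019,0],[-0.009,0,0.023,0],[-0.01,0,0.028,0],[-0.012,0,0.033,0],[-0.013,0,0.039,0],[-0.014,0,0.045,0],[-0.016,0,0.051,0],[-0.017,0,0.058,0],[-0.018,0,0.065,0],[-0.019,0,0.073,0],[-0.019,0,0.08,0],[-0.02,0,0.088,0],[-0.02,0,0.096,0],[-0.02,0,0.104,0],[-0.019,0,0.113,0],[-0.019,0,0.121,0]]}}

```text
time_s: 22.3
tool_pos: [0.4915, -0.0268, 0.2938]
orientation: [1.102, 1.275, -1.103]
wrist_force: [7.1, 2.0, -1.3]
gripper_width: 0.13
```

{"method": "arm_command", "body": {"steps": [[0.001,0,0.008,0],[0.003,0,0.017,0],[0.004,0,0.025,0],[0.006,0,0.033,0],[0.008,0,0.04,0],[0.01,0,0.048,0],[0.012,0,0.055,0],[0.015,0,0.061,0],[0.017,0,0.068,0],[0.019,0,0.074,0],[0.022,0,0.079,0],[0.024,0,0.085,0],[0.027,0,0.089,0],[0.029,0,0.094,0],[0.032,0,0.098,0],[0.034,0,0.102,0],[0.036,0,0.106,0],[0.038,0,0.109,0],[0.04,0,0.112,0],[0.042,0,0.115,0]]}}

```text
time_s: 24.3
tool_pos: [0.5078, -0.14, 0.2525]
orientation: [1.102, 1.274, -1.102]
wrist_force: [-1.4, -0.6, -0.4]
gripper_width: 0.125
```

Run:
```python
from h import *
s=sensors.observe(); print(s["time_s"],s["tool_pos"],s["gripper_width"],s["wrist_force"])
g=np.array(s["tool_pos"])+[0,0,.0415]; print(np.pi-np.arctan2(g[2]-.092,g@EY+.0724)-A0,np.hypot(g[2]-.092,g@EY+.0724))
print(rows([lidpt(a)-lidpt(.74) for a in (.73,.72,.71,.7,.69,.68,.67)]))
```

```text
24.3 [ 0.50779386 -0.14003065  0.25253554] 0.12491982776051644 [-1.38154582 -0.56408668 -0.36940138]
0.7373090524772089 0.2455089388377688
[[0.001, 0.0, 0.002, 0], [0.003, 0.0, 0.004, 0], [0.004, 0.0, 0.006, 0], [0.006, 0.0, 0.008, 0], [0.007, 0.0, 0.01, 0], [0.009, 0.0, 0.012, 0], [0.01, 0.0, 0.014, 0]]
```

{"method": "arm_command", "body": {"steps": [[0.001,0,0.001,0],[0.001,0,0.002,0],[0.002,0,0.003,0],[0.003,0,0.004,0],[0.004,0,0.005,0],[0.004,0,0.005,0],[0.004,0,0.005,0]]}}

```text
time_s: 25.0
tool_pos: [0.5086, -0.145, 0.2489]
orientation: [1.102, 1.273, -1.102]
wrist_force: [-2.9, -2.1, 0.5]
gripper_width: 0.128
```

{"method": "arm_command", "body": {"steps": [[0.001,0,0.001,0],[0.002,0,0.003,0],[0.002,0,0.003,0],[0.002,0,0.003,0]]}}

```text
time_s: 25.4
tool_pos: [0.509, -0.1478, 0.2467]
orientation: [1.102, 1.274, -1.102]
wrist_force: [-2.6, -2.4, 0.8]
gripper_width: 0.127
```

{"method": "arm_command", "body": {"steps": [[0.001,0,0.001,0],[0.002,0,0.003,0],[0.002,0,0.003,0],[0.002,0,0.003,0]]}}

```text
time_s: 25.8
tool_pos: [0.5092, -0.1488, 0.2459]
orientation: [1.103, 1.277, -1.099]
wrist_force: [-8.4, 6.6, 7.7]
gripper_width: 0.127
```

The reaction force jumped to about 8 N upward, so the lid has met the stay. I'll check the angle, then release.

Run:
```python
from h import *
s=sensors.observe()
g=np.array(s["tool_pos"])+[0,0,.0415]; print(np.pi-np.arctan2(g[2]-.092,g@EY+.0724)-A0,np.hypot(g[2]-.092,g@EY+.0724))
```

```text
0.6919594636607472 0.24533752309795218
```

{"method": "arm_command", "body": {"steps": [[0,0,-0.001,0],[-0.001,0,-0.001,0],[-0.001,0,-0.001,0]]}}

```text
time_s: 26.1
tool_pos: [0.5091, -0.1486, 0.2461]
orientation: [1.102, 1.276, -1.1]
wrist_force: [-5.0, 3.1, 3.3]
gripper_width: 0.128
```

{"method": "arm_command", "body": {"steps": [[0,0,0,0],[0,0,0,0],[0,0,0,0],[0,0,0,0],[-0.01,0,0,0],[-0.03,0,0,0],[-0.06,0,0,0],[-0.1,0,0,0],[-0.1,0,0,0]], "fingers": -0.2}}

```text
time_s: 27.0
tool_pos: [0.5102, -0.15, 0.3528]
orientation: [1.103, 1.263, -1.097]
wrist_force: [-0.2, -1.0, 0.3]
gripper_width: 0.401
```

{"method": "arm_command", "body": {"steps": [[-0.02,-0.04,0.02,0],[-0.02,-0.08,0.04,0],[-0.02,-0.12,0.08,0],[-0.02,-0.14,0.12,0],[-0.02,-0.16,0.16,0],[-0.02,-0.18,0.2,0],[-0.02,-0.18,0.2,0],[-0.02,-0.18,0.2,0]]}}

```text
time_s: 27.8
tool_pos: [0.3597, -0.3741, 0.3654]
orientation: [1.104, 1.274, -1.103]
wrist_force: [1.2, 0.2, -0.1]
gripper_width: 0.394
```

Run:
```python
from h import *
s=sensors.observe(); print(s["tool_pos"],s["time_s"],s["wrist_force"],s["gripper_width"])
print("exp",lidpt(.7))
for n in ("top","scene"):
    im,dp=vision.grab_frame(n); C=cam(n); cv2.imwrite(f"pics/{n}9.png",im)
    print(n,"pred",project(C,lidpt(.7)),[(q["xy"],q["conf"],at_depth(C,q["xy"],dp[int(q["xy"][1]),int(q["xy"][0])])) for q in nets.pinpoint("lid_handle",n)[:1]])
    for t in ["mug_mid","shoe_horn_mid","scraper_mid","polish_mid","shoe_brush_mid","cleaner_mid","wax_tub_mid"]:
        print(t,[np.round(q["xy"]).tolist() for q in nets.pinpoint(t,n)[:1]])
im=cv2.imread("pics/scene9.png"); cv2.imwrite("pics/s9c.png",cv2.resize(im[60:340,80:420],None,fx=2.1,fy=2.1,interpolation=cv2.INTER_CUBIC))
```

```text
[ 0.35969679 -0.37407102  0.36544005] 27.8 [ 1.22794113  0.15469376 -0.05048213] 0.39403514307156384
exp [ 0.50869053 -0.14797633  0.28944341]
top pred [364.20799553 224.9094618 ] [([365.5, 228.3], 0.81, array([ 0.49895406, -0.15046472,  0.2940189 ]))]
mug_mid [[473.0, 205.0]]
shoe_horn_mid [[419.0, 263.0]]
scraper_mid [[253.0, 268.0]]
polish_mid [[288.0, 256.0]]
shoe_brush_mid [[173.0, 300.0]]
cleaner_mid [[166.0, 191.0]]
wax_tub_mid []
scene pred [261.03857716 201.71777111] [([258.4, 204.0], 0.88, array([ 0.51568018, -0.15285667,  0.29089675]))]
mug_mid [[111.0, 306.0]]
shoe_horn_mid [[192.0, 258.0]]
scraper_mid [[394.0, 245.0]]
polish_mid [[357.0, 256.0]]
shoe_brush_mid [[482.0, 214.0]]
cleaner_mid [[523.0, 315.0]]
wax_tub_mid [[521.0, 314.0]]
```

View pics/s9c.png

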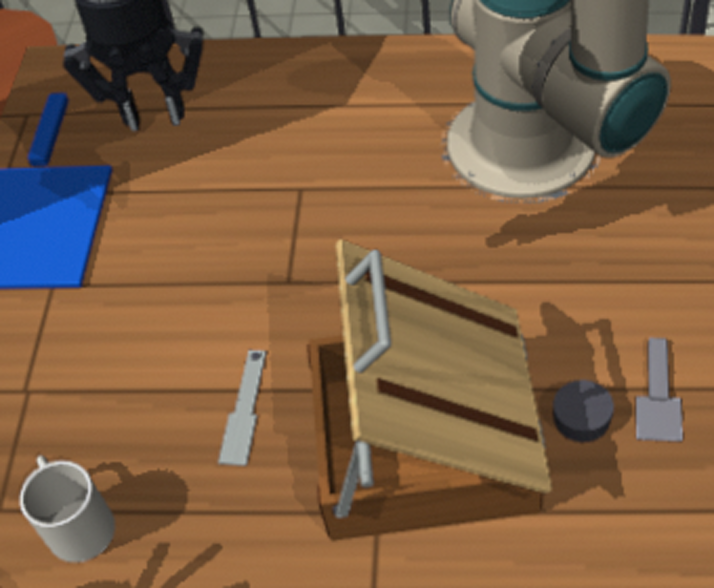

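The lid rests on the raised stay (tip at crop (360,445)), the handle sits where 0.70 rad predicts, the gripper is clear, and the bystanders haven't moved. I'll hand it in.

```bash
python3 -c "
from h import *
print(sign_off()); print(sensors.observe()['time_s'])"
```

```text
the job is handed in; nothing more can be done
None
the job is handed in; nothing more can be done
```

The job is done and handed in at about 29 s: the lid now rests on the raised stay and the arm is clear of everything. I swung the lid back to about 1.74 rad and it stayed there when I let go. I then raised the stay to about 1.31 rad, where its resistance rose to about 12 N. Last, I gripped the handle again and lowered the lid slowly until it met the stay at about 0.69 rad, then let go.

**Last checks:**
- **Lid:** in both fixed cameras the handle is within about 4 px of where a 0.70 rad lid angle puts it.
- **Surroundings:** the bystanders I could see are within a few pixels of where they started. The largest shift was the shoe brush, 6 px in one view, and the arm never went near it.
- **Wax tub:** the lid hides it now, so I couldn't check it at the end. It was upright in the chest before I lowered the lid, and the gripper never went inside.

**What disagreed:**
- **Fingertip reach:** the fingertips end about 28 mm behind the reported TCP, not 11 mm ahead of it as stated. The first grip closed on air above the handle. I measured the offset from wrist depth, corrected it, and it held for all later grips.
- **False detections:** twice a network reported the cleaner bottle as something else, once as the stay's peg and once as the wax tub. I ignored both.

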